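Clip the blue tattoo machine away, turned round

ROBOT

A 6-joint arm with a two-finger parallel gripper is mounted at the origin on the work surface. World frame = base frame: x ahead of the robot, y to its left, z up, the work surface at z = 0. Lengths are in m, angles in degrees, forces in N, time in s.
With the tool pointing down it reaches from about 0.35 to 1 m from the base axis. Payload 7.1 kg.
Tool frame: the origin (TCP) lies on the front face of the gripper's body, between the roots of the fingers; the fingertips stand 73 mm ahead of it and the grasp point (between the pads) lies 54 mm ahead of it; z points along the fingers, y is the direction in which the jaws open and shut (so a half turn about z gives the same grasp; the last joint's range is limited). The gripper opens to 85 mm and grips with 20 to 120 N. Pads are 22 mm wide; open, the fingers measure 114 mm over their backs; the gripper's body (76 mm by 85 mm) begins 54 mm behind the grasp point. The pads swing forward as they close: fully open they stand 13 mm farther back than shut.
Start: joints at [63.025, 24.242, 93.386, -0, 62.372, -1.089], TCP at [0.273, 0.562, 0.304] pointing down, gripper open.
Joint ranges: [-172.04, 172.04], [-51.8, 120.97], [4.93, 147.93], [-75.15, 255.16], [6.16, 154.13], [-145.62, 145.62]. Speed limits (degrees/s): [136.94, 136.94, 172.46, 180, 180, 180].

INTERFACE

Orientations are given as [roll, pitch, yaw] about the fixed x, y, z axes, in that order (R = Rz(yaw) Ry(pitch) Rx(roll)).
In Python, from station import status, viewer, arm gives the robot as it stands.
- The arm moves only by the tool carry_out, never from a script. Its argument "plan" is a list of rows, each an object with "grip": the gripper command: -1 is fully open, 1 is shut, values between are in proportion; "delta_pos": the shift along the tool's x, y, z in mm, a list of three; "twist": the turn, a rotation vector about the tool's x, y, z in degrees, a list of three. A call has 1 to 8 rows; each row shifts and turns the pose as measured when the row begins, along the tool's axes as they then stand; what a row does not reach is not made up. A row lasts 1/8 s, in which the tool goes at most 62.5 mm and 10.7 degrees, less where a joint would pass 70% of its speed; a pose out of reach is approached as far as the arm can. A call with a gripper value outside its range is refused whole. The fingers move at their own pace and stop on an object; "force" is the grip in N (left out, the last holds). Time passes only in rows, so rows that do not move let the fingers close. It gives the time, the measured TCP pose, the force and the opening at its end, in the units of the state.
- status.state(): the state, without advancing time (a new reading comes with each control period).
- viewer.camera(name): name is "scene" or "side" or "wrist"; returns (picture, depth): 400x640x3 uint8, red, green, blue; 400x640 float32, m along the optical axis (not along the pixel's ray), 0 where there is no reading.
- viewer.calibration(name): a dict with "camera_matrix" (3x3 intrinsics, pixels), "eye" and "rotation" of the camera in the world; the wrist camera has in their place "tool_from_camera" (4x4, takes a point from camera to tool coordinates, whose origin is the TCP and whose axes are the flange's). Camera axes: x right, y down, z forward; pixel columns grow to the right and rows downward; lengths in m; the calibration is good to about 2 mm. A picture is of the moment at which its call begins: read the wrist's pose just before it. calibration takes no time and is no camera call.
- arm.sign_off(): hands the job in, once; it reports no verdict.
The state is a dict: "t": time; "qpos": joint angles; "joint_velocities": joint speeds; "joint_efforts": joint torques, N m; "tcp_pos": TCP position; "eef_rot": TCP orientation; "force": force on the tool from outside, world axes, zero at the start; "torque": the same for the moment, N m; "opening": opening from 0.0 (shut) to 1.0 (fully open).
Only numpy, scipy, OpenCV 4.12 (cv2) and the standard library are available. Lean on these libraries where they do the work, as an engineer would, in place of code of your own. Each camera call takes 0.05 s, during which the arm holds its last target. There are 200 camera calls.

TASK

Take the blue tattoo machine from its rest, turn it round, and press it from above fully home into both jaws of the spring clip holder, about centred, with its black needle end inside the orange guard. Do not drop it, and leave the red machine lying in its rest.

Things in the scene. Friction and masses are not known exactly. Their poses are not given: they have to be found in the camera images.
- pen_blue: Blue pen-shaped tattoo machine, 130 g, 175 mm long: round barrel, diameter 22 (x -75 to +62 mm), black tapered needle end (to x +95). Origin on the axis near the centre of mass: grip here. x axis: along the barrel to the needle; y, z may be rolled. Lies level, axis 40 mm up, in one of two black rests: V saddles 10 mm wide at x about -42 and +42; lifts straight out. Needle points roughly to the robot's right.
- blue_tip (a point): Needle tip of the blue machine, on its axis, 95 mm from the origin of pen_blue. It ends up inside the holder's orange guard, which is open above and towards the jaws: walls from x = 74 to 123 mm of clip_seat, 44 mm apart inside, tops 14 mm above clip_seat, end wall's inner face at x = 119 mm.
- pen_red: The other machine, alike but red, in the other black rest (same size, origin, axes and rest as pen_blue). It stays there.
- clip_seat (a point): Where pen_blue's origin lies when home in the fixed holder, 42 mm above the bench. x: level, along the barrel, to the orange guard (roughly robot's left); z up. Sprung steel jaw pairs 10 mm wide at x = -42 and +42 over V saddles; fingers fit between (base 28 mm below). Flares reach 22 mm up; lips 7 mm up, 18 mm apart, part when the barrel is pressed straight down (5 to 10 N), then grip it.

How it is judged (in metres and radians):
At the end, for the whole second after the job is handed in: The blue machine is at rest in the clip: its origin within 15 mm of the seat lengthways and 5 mm sideways and in height, its needle tip at least 75 mm towards the orange guard and within 12 mm of the clip's axis sideways and in height; the red machine is less than 20 mm from where it was (x of pen_blue in the frame of clip_seat between -0.015 and 0.015 m and y of pen_blue in the frame of clip_seat between -0.005 and 0.005 m and z of pen_blue in the frame of clip_seat between -0.005 and 0.005 m and x of blue_tip in the frame of clip_seat above 0.075 m and y of blue_tip in the frame of clip_seat between -0.012 and 0.012 m and z of blue_tip in the frame of clip_seat between -0.012 and 0.012 m and linear speed of pen_blue below 0.02 m/s and distance of pen_red from where it was at the start of the episode below 0.02 m); the robot touches nothing.
It fails at once if the blue machine is dropped: it moves faster than 0.5 m/s with no finger on it (contact force between the fingers and pen_blue below 0.05 N and linear speed of pen_blue above 0.5 m/s).
It fails at once if the red machine is moved by more than 20 mm (distance of pen_red from where it was at the start of the episode above 0.02 m).
It also fails if it takes over 38 s, if anything falls off the work surface, if the arm or the gripper's body presses on something with over 40 N, if the wrist force passes 120 N, or if a joint passes its speed limit or range.

## Working session

There is one attempt and no reset: what is moved stays moved. The work goes in short steps, Python scripts to look and compute and a tool call to move; the robot and the scene stay as the last step left them, time stands still between calls to the robot, and variables do not carry over. Pictures are saved under pics/ and viewed, about 8 in all and at most 12, crops included, and the job is handed in when it is done.

Besides the shell and the picture viewer there is one more tool, called after "Request:" by a JSON object that holds its "name" and its "arguments". carry_out: Moves the arm, as the interface text tells. Its arguments: {"type":"object","properties":{"plan":{"type":"array"},"force":{"type":"number"}},"required":["plan"]}

```bash
mkdir -p pics
cat > h.py <<'E'
import numpy as np, cv2
from station import status, viewer, arm
def grab(n):
    p,d=viewer.camera(n); return p,d
def save(n,p): cv2.imwrite('pics/'+n+'.png',p[:,:,::-1])
from scipy.spatial.transform import Rotation as R
def campose(n,s=None):
    c=viewer.calibration(n); K=np.array(c['camera_matrix'])
    if n!='wrist': return K,np.array(c['rotation']),np.array(c['eye'])
    T=np.array(c['tool_from_camera']); r=toolR(s)
    return K,r@T[:3,:3],np.array(s['tcp_pos'])+r@T[:3,3]
def toolR(s): return R.from_euler('xyz',s['eef_rot']).as_matrix()
def ray(cam,uv,z):
    K,r,e=cam; d=r@np.linalg.solve(K,[uv[0],uv[1],1]); return e+d*(z-e[2])/d[2]
def cloud(cam,d):
    K,r,e=cam; v,u=np.indices(d.shape); P=np.stack([(u-K[0,2])/K[0,0]*d,(v-K[1,2])/K[1,1]*d,d],-1); return P@r.T+e
E
python3 - <<'E'
from h import *
s=status.state(); print(s)
for n in ('scene','side'):
    p,d=grab(n); save(n+'0',p); np.savez('/tmp/'+n,p=p,d=d)
    c=viewer.calibration(n);print(n,c)
a=cv2.imread('pics/scene0.png');b=cv2.imread('pics/side0.png')
cv2.imwrite('pics/both.png',cv2.resize(np.vstack([a,b]),(480,600),interpolation=cv2.INTER_AREA))
E
```

```text
{'t': 0.0, 'qpos': array([ 6.30257375e+01,  2.42847334e+01,  9.34329458e+01, -3.69457323e-04,
        6.23730199e+01, -1.08663436e+00]), 'joint_velocities': array([-0.01998196, -0.05979808, -0.01805084, -0.00564508,  0.052728  ,
        0.04230592]), 'joint_efforts': array([ 1.54660203e-03, -5.57393682e+01, -2.81749821e+01, -2.58918323e-05,
        7.43832963e-03, -3.66012287e-06]), 'tcp_pos': array([0.27263418, 0.56190168, 0.30313194]), 'eef_rot': array([-1.79909311e+02, -1.39303275e-03,  1.54112542e+02]), 'force': array([0.72308378, 0.51779694, 0.50209068]), 'torque': array([0.02010005, 0.04232364, 0.00730716]), 'opening': 0.9947411320472197}
scene {'camera_matrix': array([[400.90373798,   0.        , 315.18073631],
       [  0.        , 400.90373798, 205.9558459 ],
       [  0.        ,   0.        ,   1.        ]]), 'eye': array([ 1.08304769, -0.19125792,  0.90152723]), 'rotation': array([-147.05310738,   -0.28942436,   74.00455514])}
side {'camera_matrix': array([[472.3734212 ,   0.        , 324.88316844],
       [  0.        , 472.3734212 , 202.1009719 ],
       [  0.        ,   0.        ,   1.        ]]), 'eye': array([ 0.10281722, -0.53297883,  0.68268628]), 'rotation': array([-132.01188311,   -0.23010016,  -41.49445713])}
```

View pics/scene0.png

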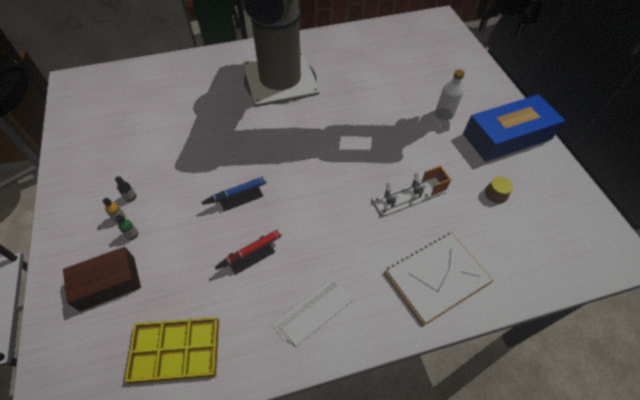

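The scene view shows the blue pen at about (237,190) with its needle to the left in the image, which is the robot's right. The red pen is at (250,250). The holder is at (410,192) with its orange guard at (437,180). Next I'll measure these.

```bash
sed -i "s/np.array(c\['rotation'\])/R.from_euler('xyz',c['rotation'],degrees=True).as_matrix()/; s/s\['eef_rot'\])/s['eef_rot'],degrees=True)/" h.py
cat >> h.py <<'E'
def masks(p):
    h=cv2.cvtColor(p,cv2.COLOR_RGB2HSV).astype(int); H,S,V=h[...,0],h[...,1],h[...,2]
    return dict(blue=(H>100)&(H<128)&(S>120)&(V>50),red=((H<6)|(H>172))&(S>150)&(V>70),orange=(H>6)&(H<17)&(S>140)&(V>60))
def blobs(m,n=30):
    k,l,st,c=cv2.connectedComponentsWithStats(m.astype(np.uint8)); return [(st[i][:5],l==i) for i in range(1,k) if st[i][4]>n]
E
python3 - <<'E'
from h import *
for n in ('scene','side'):
    f=np.load('/tmp/'+n+'.npz'); p,d=f['p'],f['d']; cam=campose(n); P=cloud(cam,d)
    print(n,viewer.calibration(n)['eye'])
    for k,m in masks(p).items():
        for st,b in blobs(m):
            b=b&(d>0); q=P[b]
            if len(q)<20: continue
            mu=np.median(q,0); vs=np.linalg.svd((q-q.mean(0))[:,:2],full_matrices=False)[2][0]
            t=(q[:,:2]-mu[:2])@vs
            print(k,st,mu.round(3),'dir',np.degrees(np.arctan2(vs[1],vs[0])).round(1),'len',np.ptp(np.percentile(t,[2,98])).round(3),'z',np.percentile(q[:,2],[2,98]).round(3))
E
python3 -c "
import cv2
a=cv2.imread('pics/side0.png');cv2.imwrite('pics/s2.png',a)"
```

```text
scene [ 1.08304769 -0.19125792  0.90152723]
blue [ 472   94   94   51 2118] [0.454 0.592 0.081] dir -69.1 len 0.237 z [0.072 0.084]
blue [227 179  34  16 183] [ 0.445 -0.197  0.05 ] dir 99.2 len 0.086 z [0.044 0.054]
red [241 233  35  22 222] [ 0.619 -0.195  0.051] dir 107.6 len 0.086 z [0.045 0.054]
orange [436 178  14   8  35] [0.576 0.309 0.054] dir -66.3 len 0.046 z [0.026 0.059]
side [ 0.10281722 -0.53297883  0.68268628]
blue [  83   74   97   75 3653] [0.416 0.533 0.076] dir -101.7 len 0.242 z [0.007 0.081]
blue [317 280  50  39 620] [ 0.436 -0.202  0.048] dir -80.9 len 0.087 z [0.04  0.052]
blue [363 310  21  20 126] [ 0.447 -0.262  0.049] dir -83.1 len 0.027 z [0.042 0.052]
red [387 233  49  27 441] [ 0.611 -0.2    0.048] dir -73.2 len 0.087 z [0.041 0.051]
orange [211 114  17   9  74] [0.596 0.444 0.02 ] dir -50.8 len 0.041 z [0.013 0.028]
orange [216 130  31  31 506] [0.555 0.309 0.038] dir -157.3 len 0.058 z [0.014 0.056]
orange [563 343  11  14  52] [ 0.619 -0.493  0.059] dir -169.9 len 0.023 z [0.057 0.061]
orange [572 352  51  30 265] [ 0.625 -0.534  0.059] dir -79.3 len 0.059 z [0.057 0.061]
orange [568 363  18  14  64] [ 0.596 -0.518  0.059] dir -57.7 len 0.022 z [0.057 0.061]
orange [546 371  50  29 334] [ 0.567 -0.523  0.059] dir -72.5 len 0.057 z [0.057 0.061]
orange [623 379  17  18  65] [ 0.628 -0.58   0.059] dir -103.5 len 0.023 z [0.057 0.061]
```

View pics/side0.png

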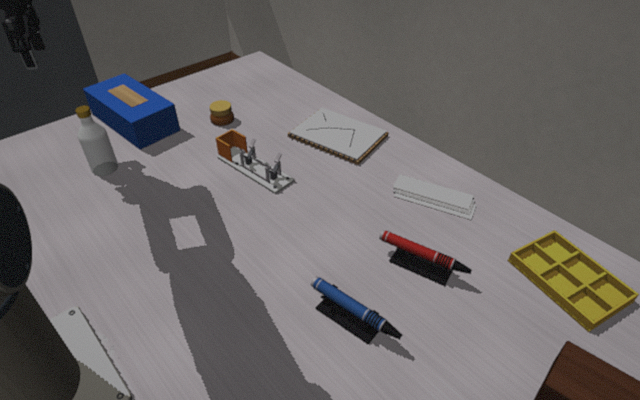

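Both views agree on the pens: blue at about (0.44,-0.22), red at about (0.615,-0.2). Blue's needle points along about -82°. Next come the holder direction, the wrist camera geometry and the joint 6 budget.

Run:
```python
from h import *
print(np.array(viewer.calibration('wrist')['tool_from_camera']).round(3).tolist(), viewer.calibration('wrist')['camera_matrix'][0])
for n,(u0,u1,v0,v1) in dict(scene=(365,460,160,220),side=(210,300,125,200)).items():
    f=np.load('/tmp/'+n+'.npz'); cam=campose(n); P=cloud(cam,f['d'])[v0:v1,u0:u1].reshape(-1,3); 
    P=P[(P[:,2]>0.008)&(P[:,2]<.08)&(np.abs(P[:,0]-.56)<.12)&(abs(P[:,1]-.23)<.15)]
    r=cv2.minAreaRect(P[:,:2].astype(np.float32)*1000); print(n,len(P),r)
    hi=P[P[:,2]>0.045]; print(hi[::4].round(3).tolist())
```

```text
[[0.0, -0.949, -0.315, 0.081], [1.0, -0.0, 0.0, 0.001], [-0.0, -0.315, 0.949, -0.07], [0.0, 0.0, 0.0, 1.0]] [347.0203622    0.         317.93105745]
scene 1565 ((561.5406494140625, 230.22239685058594), (63.37202453613281, 203.5553436279297), 7.219736576080322)
[[0.523, 0.324, 0.057], [0.525, 0.324, 0.054], [0.527, 0.31, 0.057], [0.527, 0.323, 0.053], [0.529, 0.296, 0.06], [0.528, 0.311, 0.054], [0.53, 0.322, 0.053], [0.526, 0.291, 0.054], [0.529, 0.301, 0.055], [0.528, 0.315, 0.048], [0.538, 0.325, 0.058], [0.529, 0.289, 0.054], [0.526, 0.304, 0.046], [0.535, 0.323, 0.05], [0.528, 0.279, 0.052], [0.53, 0.29, 0.05], [0.539, 0.324, 0.05], [0.533, 0.248, 0.064], [0.53, 0.284, 0.049], [0.541, 0.323, 0.048], [0.548, 0.33, 0.054], [0.537, 0.248, 0.065], [0.533, 0.29, 0.046], [0.55, 0.326, 0.054], [0.538, 0.246, 0.063], [0.551, 0.326, 0.051], [0.539, 0.245, 0.061], [0.552, 0.327, 0.047], [0.543, 0.241, 0.062], [0.558, 0.326, 0.051], [0.544, 0.241, 0.059], [0.564, 0.325, 0.054], [0.539, 0.243, 0.048], [0.546, 0.25, 0.054], [0.566, 0.328, 0.052], [0.547, 0.24, 0.055], [0.547, 0.253, 0.05], [0
[... 2131 characters left out ...]
27, 0.276, 0.055], [0.567, 0.247, 0.052], [0.527, 0.287, 0.047], [0.565, 0.249, 0.049], [0.572, 0.244, 0.048], [0.536, 0.248, 0.061], [0.527, 0.279, 0.045], [0.543, 0.252, 0.052], [0.546, 0.245, 0.051], [0.544, 0.241, 0.052], [0.54, 0.245, 0.049], [0.537, 0.244, 0.048], [0.545, 0.24, 0.046], [0.54, 0.241, 0.046], [0.59, 0.163, 0.065], [0.588, 0.165, 0.062], [0.586, 0.166, 0.059], [0.584, 0.167, 0.057], [0.581, 0.167, 0.056], [0.581, 0.171, 0.051], [0.577, 0.169, 0.051], [0.583, 0.163, 0.051], [0.579, 0.161, 0.052], [0.577, 0.163, 0.049], [0.544, 0.164, 0.062], [0.543, 0.154, 0.066], [0.55, 0.167, 0.049], [0.557, 0.16, 0.05], [0.55, 0.159, 0.052], [0.549, 0.165, 0.046], [0.549, 0.158, 0.047]]
```

Run:
```python
from h import *
E=R.from_euler
for th in (110,125):
  for tilt in (-20,-10,0,10,20):
    yaw=-82
    T=E('z',yaw,degrees=True)*E('x',180+tilt,degrees=True)   # roll about pen axis
    q1=-26.5
    W=(E('z',q1,degrees=True)*E('y',th,degrees=True)).inv()*T*E('z',-90,degrees=True)
    a=W.as_euler('ZYZ',degrees=True); print(th,tilt,a.round(1))
```

```text
110 -20 [-11.2  86.8 147.8]
110 -10 [ -5.8  78.3 147.1]
110 0 [  0.   70.  145.5]
110 10 [  6.4  61.9 142.9]
110 20 [ 13.8  54.1 138.9]
125 -20 [-11.7  72.1 150.8]
125 -10 [ -6.3  63.4 148.7]
125 0 [  0.   55.  145.5]
125 10 [  7.7  47.  140.6]
125 20 [ 17.7  39.7 133.4]
```

Run:
```python
from h import *
for n,(u0,u1,v0,v1) in dict(scene=(436,468,68,120),side=(72,105,105,175)).items():
    f=np.load('/tmp/'+n+'.npz'); P=cloud(campose(n),f['d'])[v0:v1,u0:u1].reshape(-1,3)
    P=P[(P[:,2]>.03)&(P[:,2]<.4)]; print(n,np.median(P,0),P[P[:,2].argsort()[-5:]].round(3).tolist())
```

```text
scene [0.31324571 0.4493346  0.09852166] [[0.313, 0.46, 0.163], [0.31, 0.462, 0.164], [0.303, 0.469, 0.164], [0.303, 0.465, 0.165], [0.31, 0.468, 0.166]]
side [0.29232573 0.44440531 0.09626821] [[0.295, 0.464, 0.161], [0.293, 0.459, 0.161], [0.298, 0.455, 0.161], [0.309, 0.451, 0.161], [0.288, 0.462, 0.162]]
```

Request:
{"name": "carry_out", "arguments": {"plan": [{"grip": -1,"delta_pos": [0,0,-25],"twist": [0,0,0]}]}}

```text
t: 0.22
tcp_pos: [0.2721, 0.5609, 0.326]
eef_rot: [-179.6, -0.0, 154.1]
force: [-0.2, 0.9, 0.7]
opening: 1.002
```

The bottle is 0.165 m tall, so the fingertips clear it at about 0.25 m. I'll go over the holder.

Request:
{"name": "carry_out", "arguments": {"plan": [{"grip": -1,"delta_pos": [-52,-24,0],"twist": [0,0,0]},{"grip": -1,"delta_pos": [-52,-24,0],"twist": [0,0,0]},{"grip": -1,"delta_pos": [-52,-24,0],"twist": [0,0,0]},{"grip": -1,"delta_pos": [-52,-24,0],"twist": [0,0,0]},{"grip": -1,"delta_pos": [-52,-24,0],"twist": [0,0,0]},{"grip": -1,"delta_pos": [-52,-24,0],"twist": [0,0,0]},{"grip": -1,"delta_pos": [-52,-24,0],"twist": [0,0,0]},{"grip": -1,"delta_pos": [-52,-24,0],"twist": [0,0,0]}]}}

```text
t: 1.23
tcp_pos: [0.5691, 0.2001, 0.3265]
eef_rot: [-179.7, -0.1, 154.6]
force: [0.7, -0.6, -0.5]
opening: 1.0
```

Run:
```python
from h import *
s=status.state(); p,d=grab('wrist'); save('w1',p); np.savez('/tmp/w1',p=p,d=d,tcp=s['tcp_pos'],rot=s['eef_rot'])
print(s['tcp_pos'],s['eef_rot'],s['joint_velocities'].round(1))
cam=campose('wrist',s);P=cloud(cam,d)
for st,b in blobs(masks(p)['orange']): print(st,np.median(P[b&(d>0)],0))
```

```text
[0.5691185  0.20011186 0.32649424] [-1.79724864e+02 -7.97027142e-02  1.54570179e+02] [-43.1  12.5 -18.4  -0.    5.7 -42.8]
[533  71  38  36 364] [0.59679188 0.44431643 0.02026462]
[371  73  39  26  72] [0.52717885 0.29467066 0.04853344]
[392  78  44  61 396] [0.57382515 0.30875729 0.03846748]
```

View pics/w1.png

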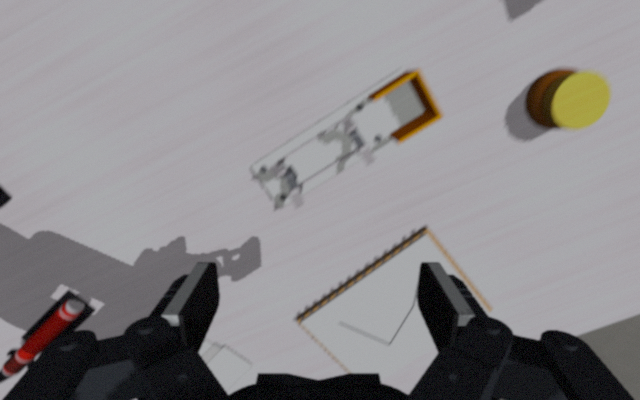

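The wrist view shows the holder at (345,140) with the guard at (410,100) and the jaws near (352,135) and (285,180). I'll measure the axis from jaw and guard points.

Run:
```python
from h import *
f=np.load('/tmp/w1.npz'); s=dict(tcp_pos=f['tcp'],eef_rot=f['rot'])
def pts(n):
    if n=='wrist': return cloud(campose(n,s),f['d']).reshape(-1,3)
    return cloud(campose(n),np.load('/tmp/'+n+'.npz')['d']).reshape(-1,3)
a=np.radians(97.3); u=np.array([np.cos(a),np.sin(a)]); w=np.array([-u[1],u[0]])
for n in ('wrist','scene','side'):
    P=pts(n); P=P[(abs(P[:,0]-.56)<.07)&(abs(P[:,1]-.23)<.13)]
    r=cv2.minAreaRect((P[(P[:,2]>.007)&(P[:,2]<.075)][:,:2]*1000).astype(np.float32)); print(n,'base rect',np.round(r[0],1),np.round(r[1],1),round(r[2],1))
    q=P[(P[:,2]>.047)&(P[:,2]<.072)]; t=(q[:,:2]-[.563,.205])@np.c_[u,w]
    for nm,lo,hi in (('J-',-60,-25),('J+',25,60),('G',68,130)):
        k=t[(t[:,0]*1000>lo)&(t[:,0]*1000<hi)]*1000; 
        if len(k): print(nm,len(k),'along',np.percentile(k[:,0],[3,50,97]).round(1),'across L',np.median(k[k[:,1]<0,1]).round(1),'R',np.median(k[k[:,1]>0,1]).round(1),np.percentile(k[:,1],[2,98]).round(1))
```

```text
wrist base rect [561.6 229. ] [ 61.8 200.7] 7.2
J- 366 along [-45.8 -40.1 -34.9] across L -17.9 R 15.2 [-25.9  22.8]
J+ 395 along [37.8 43.3 48.8] across L -18.1 R 15.0 [-26.1  22.8]
G 897 along [ 77.2 111.5 123.7] across L -23.9 R 21.5 [-27.3  24.2]
scene base rect [561.6 230.1] [ 63.4 203.8] 7.2
J- 61 along [-46. -41. -35.] across L -18.4 R 16.3 [-24.3  23.5]
J+ 58 along [38.  43.  49.7] across L -18.1 R 16.0 [-24.7  23.3]
G 150 along [ 77.4 109.6 123.7] across L -25.1 R 21.3 [-27.7  24.8]
side base rect [557.  227.9] [ 61.8 203.9] 7.7
J- 64 along [-48.4 -42.5 -35.9] across L -15.0 R 17.4 [-21.9  26. ]
J+ 61 along [37.1 41.9 48.5] across L -16.1 R 17.2 [-23.2  25.2]
G 169 along [ 75.3 111.3 122.7] across L -20.6 R 25.3 [-24.6  28.1]
```

Request:
{"name": "carry_out", "arguments": {"plan": [{"grip": -1,"delta_pos": [-9,-57,0],"twist": [0,0,0]},{"grip": -1,"delta_pos": [-9,-57,0],"twist": [0,0,0]},{"grip": -1,"delta_pos": [-9,-57,0],"twist": [0,0,0]},{"grip": -1,"delta_pos": [-9,-57,0],"twist": [0,0,0]},{"grip": -1,"delta_pos": [-9,-57,0],"twist": [0,0,0]},{"grip": -1,"delta_pos": [-9,-57,0],"twist": [0,0,0]},{"grip": -1,"delta_pos": [-9,-57,0],"twist": [0,0,0]}]}}

```text
t: 2.15
tcp_pos: [0.4548, -0.2014, 0.327]
eef_rot: [-179.6, 0.1, 154.5]
force: [1.2, -0.2, -0.1]
opening: 1.008
```

The three views agree: seat at (0.5635, 0.206) with the axis at 97.3°, good to about 2 mm. Now the blue pen.

```bash
cat >> h.py <<'E'
def pen(n,p,d,s=None,c0=(.442,-.22)):
    P=cloud(campose(n,s),d); m=(np.hypot(P[...,0]-c0[0],P[...,1]-c0[1])<.13)&(P[...,2]>.033)&(P[...,2]<.06)
    b=masks(p)['blue']&m
    q=P[b][:,:2]; l=cv2.fitLine((P[m]*1000)[:,:2].astype(np.float32),cv2.DIST_HUBER,0,.01,.01).ravel()
    u=l[:2]*(-np.sign(l[1])); t=((P[m][:,:2]*1000)-l[2:])@u; tb=((q*1000)-l[2:])@u
    print(n,'all',len(t),'dir',np.degrees(np.arctan2(u[1],u[0])).round(2),'t',np.percentile(t,[.5,99.5]).round(1),'blue t',np.percentile(tb,[.5,99.5]).round(1),'pt',l[2:].round(1),'z98',np.percentile(P[b][:,2],98).round(4))
    for e,off in ((np.percentile(t,.5),75),(np.percentile(t,99.5),-95)): print('  origin',(l[2:]+u*(e+off)).round(1))
E
python3 - <<'E'
from h import *
s=status.state(); p,d=grab('wrist'); save('w2',p); print(s['tcp_pos'])
pen('wrist',p,d,s)
for n in ('scene','side'):
    f=np.load('/tmp/'+n+'.npz'); pen(n,f['p'],f['d'])
E
```

```text
[ 0.45480208 -0.20139862  0.32701094]
wrist all 3472 dir -79.98 t [-79.3  91.7] blue t [-70.5  58.1] pt [ 443.1 -217.8] z98 0.0519
  origin [ 442.4 -213.6]
  origin [ 442.6 -214.6]
scene all 551 dir -81.08 t [-84.1  86.8] blue t [-74.4  20.6] pt [ 449.6 -221. ] z98 0.0545
  origin [ 448.2 -212. ]
  origin [ 448.4 -212.9]
side all 1388 dir -79.53 t [-88.8  82.9] blue t [-82.6  48.2] pt [ 439.1 -228.4] z98 0.0516
  origin [ 436.5 -214.8]
  origin [ 436.9 -216.5]
```

View pics/w2.png

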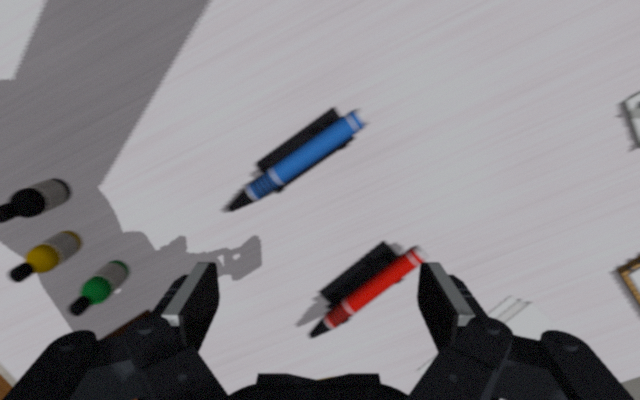

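The wrist view shows blue at (310,150) with its needle at (230,208); red is at (370,290), well clear. Pen: origin (0.4425,-0.214), direction -80°. The 180° reversal needs joint 6 near its limit, so I'll pick with a tilt of about 12° about the pen's axis. First the yaw.

Request:
{"name": "carry_out", "arguments": {"plan": [{"grip": -1,"delta_pos": [0,0,0],"twist": [0,0,10.6]},{"grip": -1,"delta_pos": [0,0,0],"twist": [0,0,10.6]},{"grip": -1,"delta_pos": [0,0,0],"twist": [0,0,10.6]},{"grip": -1,"delta_pos": [0,0,0],"twist": [0,0,10.6]},{"grip": -1,"delta_pos": [0,0,0],"twist": [0,0,10.6]},{"grip": -1,"delta_pos": [0,0,0],"twist": [0,0,10.6]},{"grip": -1,"delta_pos": [0,0,0],"twist": [0,0,10.6]},{"grip": -1,"delta_pos": [0,0,0],"twist": [0,0,10.6]}]}}

```text
t: 3.2
tcp_pos: [0.4503, -0.2085, 0.3247]
eef_rot: [-179.8, 0.5, 68.2]
force: [-0.5, -0.8, -0.1]
opening: 1.004
```

Request:
{"name": "carry_out", "arguments": {"plan": [{"grip": -1,"delta_pos": [0,0,0],"twist": [0,0,10.6]},{"grip": -1,"delta_pos": [0,0,0],"twist": [0,0,10.6]},{"grip": -1,"delta_pos": [0,0,0],"twist": [0,0,10.6]},{"grip": -1,"delta_pos": [0,0,0],"twist": [0,0,10.6]},{"grip": -1,"delta_pos": [0,0,0],"twist": [0,0,10.6]},{"grip": -0.4,"delta_pos": [0,0,0],"twist": [0,0,10.6]},{"grip": -0.4,"delta_pos": [0,0,0],"twist": [0,0,10.6]},{"grip": -0.4,"delta_pos": [0,0,0],"twist": [0,0,10.6]}]}}

```text
t: 4.2
tcp_pos: [0.4488, -0.2067, 0.3223]
eef_rot: [179.5, 0.6, -17.7]
force: [-0.1, 0.5, -0.3]
opening: 0.7
```

```bash
cat >> h.py <<'E'
def goto(pos,rot,frac=1):
    "shift and twist in tool axes to bring TCP to pos, rot"
    s=status.state(); T=R.from_euler('xyz',s['eef_rot'],degrees=True)
    d=T.inv().apply(np.array(pos)-s['tcp_pos'])*1000; w=(T.inv()*rot).as_rotvec(degrees=True)
    print('tcp',s['tcp_pos'].round(4),'rot',s['eef_rot'].round(1),'q',s['qpos'].round(1),'t',s['t'],'open',round(s['opening'],3),'F',s['force'].round(1))
    print('  shift',d.round(1),'twist',w.round(1)); return d,w
def grasp(o,yaw,tilt,up=0):
    r=R.from_euler('z',yaw,degrees=True)*R.from_euler('x',180+tilt,degrees=True)
    return np.array(o)-.054*r.as_matrix()[:,2]+[0,0,up],r
E
python3 - <<'E'
from h import *
goto(*grasp([.4425,-.214,.043],-80,12,.15))
E
```

```text
tcp [ 0.4488 -0.2067  0.3223] rot [179.5   0.6 -17.7] q [-25.9  12.  108.4  -0.6  60.1  82.2] t 4.2 open 0.7 F [-0.1  0.5 -0.3]
  shift [-12.9  13.5  76.7] twist [11.5  6.8 62. ]
```

Request:
{"name": "carry_out", "arguments": {"plan": [{"grip": -0.4,"delta_pos": [0,0,8],"twist": [1.7,1.0,9.0]},{"grip": -0.4,"delta_pos": [0,0,8],"twist": [1.7,1.0,9.0]},{"grip": -0.4,"delta_pos": [0,0,8],"twist": [1.7,1.0,9.0]},{"grip": -0.4,"delta_pos": [0,0,8],"twist": [1.7,1.0,9.0]},{"grip": -0.4,"delta_pos": [0,0,8],"twist": [1.7,1.0,9.0]},{"grip": -0.4,"delta_pos": [0,0,8],"twist": [1.7,1.0,9.0]},{"grip": -0.4,"delta_pos": [0,0,8],"twist": [1.6,0.9,8.6]}]}}

```text
t: 5.08
tcp_pos: [0.453, -0.2036, 0.2639]
eef_rot: [-167.5, 0.5, -82.7]
force: [-1.0, 0.7, -0.4]
opening: 0.7
```

Run:
```python
from h import *
goto(*grasp([.4425,-.214,.043],-80,12,.1))
```

```text
tcp [ 0.453  -0.2036  0.2639] rot [-167.5    0.5  -82.7] q [-29.1  13.9 116.2  12.   40.6 135.2] t 5.075 open 0.7 F [-1.   0.7 -0.4]
  shift [10.1 37.2 61.4] twist [-0.5 -0.1 -2.8]
```

Request:
{"name": "carry_out", "arguments": {"plan": [{"grip": -0.4,"delta_pos": [10,37,61],"twist": [0,0,-2.8]},{"grip": -0.4,"delta_pos": [0,0,0],"twist": [0,0,0]}]}}

```text
t: 5.32
tcp_pos: [0.4341, -0.214, 0.2042]
eef_rot: [-167.5, -0.1, -80.1]
force: [0.0, -0.4, 0.4]
opening: 0.702
```

Run:
```python
from h import *
s=status.state(); p,d=grab('wrist'); save('w3',p); pen('wrist',p,d,s,(.4425,-.214))
goto(*grasp([.4425,-.214,.043],-80,12,.0))
```

```text
wrist all 7832 dir -79.97 t [-93.6  78.2] blue t [-87.6  44.2] pt [ 446.2 -231.7] z98 0.0518
  origin [ 443.  -213.4]
  origin [ 443.3 -215.1]
tcp [ 0.4366 -0.215   0.2068] rot [-167.2   -0.3  -80.1] q [-31.4  19.  119.6  15.4  32.4 126.3] t 5.375 open 0.7 F [ 0.  -0.8 -0.3]
  shift [ -0.6  29.7 107.1] twist [-0.8 -0.3 -0. ]
```

View pics/w3.png

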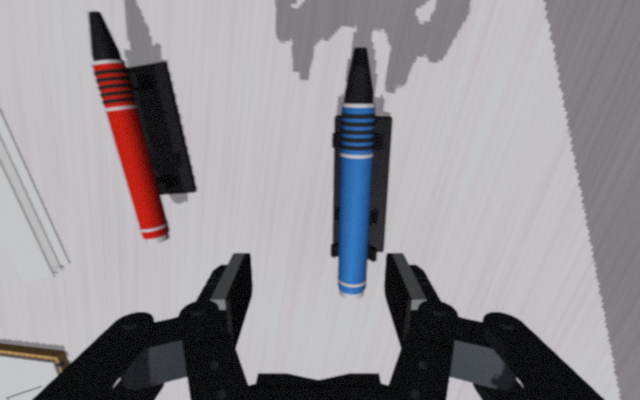

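The view shows the blue pen at (355,170), aligned with the tool and lying between the open fingers, with clear room around the barrel. I'll descend.

Request:
{"name": "carry_out", "arguments": {"plan": [{"grip": -0.4,"delta_pos": [0,18,50],"twist": [-0.8,0,0]},{"grip": -0.4,"delta_pos": [0,7,30],"twist": [0,0,0]},{"grip": -0.4,"delta_pos": [0,0,0],"twist": [0,0,0]}]}}

```text
t: 5.75
tcp_pos: [0.4366, -0.2195, 0.1279]
eef_rot: [-167.4, -0.8, -80.2]
force: [0.1, 0.6, -0.4]
opening: 0.699
```

Run:
```python
from h import *
goto(*grasp([.443,-.2143,.043],-80,12,.0))
```

```text
tcp [ 0.4366 -0.2195  0.1279] rot [-167.4   -0.8  -80.2] q [-31.7  28.4 121.1  21.2  21.9 119.4] t 5.75 open 0.699 F [ 0.1  0.6 -0.4]
  shift [-4.4 10.9 30.3] twist [-0.6 -0.8 -0. ]
```

Request:
{"name": "carry_out", "arguments": {"plan": [{"grip": -0.4,"delta_pos": [-4,8,15],"twist": [-0.6,-0.8,0]},{"grip": -0.4,"delta_pos": [0,3,12],"twist": [0,0,0]},{"grip": -0.4,"delta_pos": [0,0,0],"twist": [0,0,0]}]}}

```text
t: 6.12
tcp_pos: [0.4339, -0.2176, 0.1014]
eef_rot: [-167.7, -0.2, -80.0]
force: [-0.2, -0.1, 0.3]
opening: 0.703
```

Run:
```python
from h import *
goto(*grasp([.443,-.2143,.043],-80,12,.0))
```

```text
tcp [ 0.4339 -0.2176  0.1014] rot [-167.7   -0.2  -80. ] q [-31.8  31.6 121.3  24.9  19.3 115.2] t 6.125 open 0.703 F [-0.2 -0.1  0.3]
  shift [-1.7  2.9  5.1] twist [-0.3 -0.2  0. ]
```

Request:
{"name": "carry_out", "arguments": {"plan": [{"grip": -0.4,"delta_pos": [-1.7,2.9,5],"twist": [0,0,0]},{"grip": 1,"delta_pos": [0,0,0],"twist": [0,0,0]},{"grip": 1,"delta_pos": [0,0,0],"twist": [0,0,0]},{"grip": 1,"delta_pos": [0,0,0],"twist": [0,0,0]},{"grip": 1,"delta_pos": [0,0,0],"twist": [0,0,0]},{"grip": 1,"delta_pos": [0,0,0],"twist": [0,0,0]}], "force": 50}}

```text
t: 6.88
tcp_pos: [0.4317, -0.2164, 0.0965]
eef_rot: [-167.6, -0.2, -80.0]
force: [-0.8, -0.0, -1.0]
opening: 0.24
```

Run:
```python
from h import *
goto(*grasp([.443,-.2143,.043],-80,12,.0))
```

```text
tcp [ 0.4317 -0.2164  0.0965] rot [-167.6   -0.2  -80. ] q [-31.8  32.2 121.7  26.1  18.5 113.9] t 6.875 open 0.24 F [-0.8 -0.  -1. ]
  shift [-0.1 -0.1  0.8] twist [-0.4 -0.2  0. ]
```

Gripped: opening 0.24 is about 20 mm. Lifting straight up.

Request:
{"name": "carry_out", "arguments": {"plan": [{"grip": 1,"delta_pos": [0,-4,-18],"twist": [0,0,0]},{"grip": 1,"delta_pos": [0,-9,-40],"twist": [0,0,0]},{"grip": 1,"delta_pos": [0,-12,-55],"twist": [0,0,0]},{"grip": 1,"delta_pos": [0,-12,-55],"twist": [0,0,0]},{"grip": 1,"delta_pos": [0,-4,-20],"twist": [0,0,0]}]}}

```text
t: 7.5
tcp_pos: [0.431, -0.2151, 0.2926]
eef_rot: [-167.9, -0.1, -80.1]
force: [0.1, -0.1, -1.7]
opening: 0.24
```

Run:
```python
from h import *
goto(*grasp([.5635,.206,.045],97.3,0,.2))
```

```text
tcp [ 0.431  -0.2151  0.2926] rot [-1.679e+02 -1.000e-01 -8.010e+01] q [-31.7  10.2 116.2  11.3  45.  131. ] t 7.5 open 0.24 F [ 0.1 -0.1 -1.7]
  shift [-391.9 -200.1   35.9] twist [  -0.3  -18.7 -176.4]
```

Request:
{"name": "carry_out", "arguments": {"plan": [{"grip": 1,"delta_pos": [0,0,0],"twist": [0,-1.1,-10.4]},{"grip": 1,"delta_pos": [0,0,0],"twist": [0,-1.1,-10.4]},{"grip": 1,"delta_pos": [0,0,0],"twist": [0,-1.1,-10.4]},{"grip": 1,"delta_pos": [0,0,0],"twist": [0,-1.1,-10.4]},{"grip": 1,"delta_pos": [0,0,0],"twist": [0,-1.1,-10.4]},{"grip": 1,"delta_pos": [0,0,0],"twist": [0,-1.1,-10.4]},{"grip": 1,"delta_pos": [0,0,0],"twist": [0,-1.1,-10.4]},{"grip": 1,"delta_pos": [0,0,0],"twist": [0,-1.1,-10.4]}]}}

```text
t: 8.5
tcp_pos: [0.4309, -0.2141, 0.2953]
eef_rot: [-173.7, -6.3, 5.9]
force: [0.1, 0.2, -1.1]
opening: 0.236
```

Request:
{"name": "carry_out", "arguments": {"plan": [{"grip": 1,"delta_pos": [0,0,0],"twist": [0,-1.1,-10.4]},{"grip": 1,"delta_pos": [0,0,0],"twist": [0,-1.1,-10.4]},{"grip": 1,"delta_pos": [0,0,0],"twist": [0,-1.1,-10.4]},{"grip": 1,"delta_pos": [0,0,0],"twist": [0,-1.1,-10.4]},{"grip": 1,"delta_pos": [0,0,0],"twist": [0,-1.1,-10.4]},{"grip": 1,"delta_pos": [0,0,0],"twist": [0,-1.1,-10.4]},{"grip": 1,"delta_pos": [0,0,0],"twist": [0,-1.1,-10.4]},{"grip": 1,"delta_pos": [0,0,0],"twist": [0,-1.1,-10.4]}]}}

```text
t: 9.5
tcp_pos: [0.4303, -0.2128, 0.294]
eef_rot: [179.9, -0.8, 91.9]
force: [-0.5, 0.8, -1.3]
opening: 0.235
```

Run:
```python
from h import *
goto(*grasp([.5635,.206,.045],97.3,0,.2))
```

```text
tcp [ 0.4303 -0.2128  0.294 ] rot [179.9  -0.8  91.9] q [-28.1  12.9 111.6   0.9  55.8 -30.5] t 9.5 open 0.235 F [-0.5  0.8 -1.3]
  shift [414.1 147.2   1.2] twist [ 0.1 -0.8 -5.4]
```

Request:
{"name": "carry_out", "arguments": {"plan": [{"grip": 1,"delta_pos": [52,18,0],"twist": [0,0,-2]},{"grip": 1,"delta_pos": [55,18,0],"twist": [0,0,0]},{"grip": 1,"delta_pos": [55,18,0],"twist": [0,0,0]},{"grip": 1,"delta_pos": [55,18,0],"twist": [0,0,0]},{"grip": 1,"delta_pos": [55,18,0],"twist": [0,0,0]},{"grip": 1,"delta_pos": [55,18,0],"twist": [0,0,0]},{"grip": 1,"delta_pos": [55,18,0],"twist": [0,0,0]},{"grip": 1,"delta_pos": [0,0,0],"twist": [0,0,0]}]}}

```text
t: 10.5
tcp_pos: [0.5342, 0.1894, 0.2997]
eef_rot: [179.7, -0.8, 94.0]
force: [-0.2, -0.6, -2.5]
opening: 0.235
```

Run:
```python
from h import *
goto(*grasp([.5635,.206,.045],97.3,0,.1))
s=status.state()
for n in ('scene','wrist'):
    p,d=grab(n); P=cloud(campose(n,s),d); save(n+'4',p); b=masks(p)['blue']&(np.hypot(P[...,0]-.56,P[...,1]-.18)<.13); q=P[b]
    print(n,len(q),np.percentile(q,[2,50,98],axis=0).round(3).tolist())
```

```text
tcp [0.5342 0.1894 0.2997] rot [179.7  -0.8  94. ] q [ 18.   19.5 101.3   0.9  58.7  13.6] t 10.5 open 0.235 F [-0.2 -0.6 -2.5]
  shift [ 13.   29.9 101. ] twist [ 0.3 -0.8 -3.3]
scene 50 [[0.53, 0.165, 0.248], [0.539, 0.177, 0.252], [0.545, 0.188, 0.255]]
wrist 10065 [[0.523, 0.152, 0.246], [0.534, 0.202, 0.251], [0.545, 0.253, 0.254]]
```

View pics/wrist4.png

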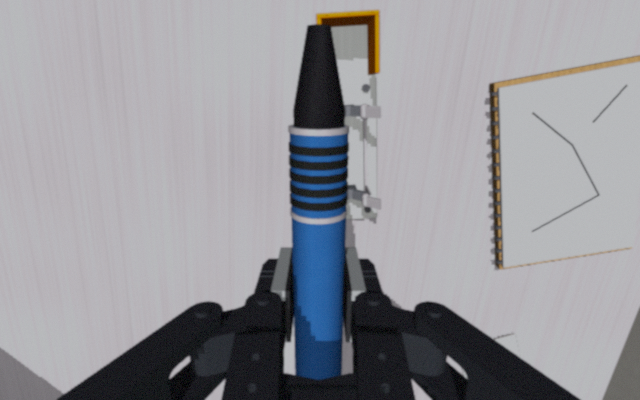

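The wrist view shows the pen held with its needle up at (318,30), pointing to the guard, and the holder to the right at (360,110). I'll close in, then measure the pen and holder in the same image.

Request:
{"name": "carry_out", "arguments": {"plan": [{"grip": 1,"delta_pos": [13,30,30],"twist": [0.3,-0.8,-3.3]},{"grip": 1,"delta_pos": [0,0,30],"twist": [0,0,0]},{"grip": 1,"delta_pos": [0,0,0],"twist": [0,0,0]}]}}

```text
t: 10.98
tcp_pos: [0.5623, 0.1982, 0.2386]
eef_rot: [-179.8, 0.1, 97.0]
force: [0.0, 0.3, -1.5]
opening: 0.24
```

```bash
cat > m.py <<'E'
from h import *
s=status.state(); p,d=grab('wrist'); P=cloud(campose('wrist',s),d).reshape(-1,3); mk=masks(p)['blue'].ravel()
T=toolR(s); Q=(P-s['tcp_pos'])@T   # tool coords
b=(mk|(p.max(2).ravel()<60))&(abs(Q[:,1])<.03)&(Q[:,2]>.03)&(Q[:,2]<.06)&(Q[:,0]>.02)&(Q[:,0]<.12)&(d.ravel()>0)
q=Q[b]*1000; print('pen pts',len(q),'x max',np.percentile(q[:,0],99.5).round(1),'centre y by x',[ (int(x),np.round((np.percentile(k[:,1],2)+np.percentile(k[:,1],98))/2,1),np.percentile(k[:,2],5).round(1)) for x in range(22,64,10) for k in [q[(q[:,0]>=x)&(q[:,0]<x+10)]]])
a=np.radians(97.3); u=np.array([np.cos(a),np.sin(a)]); w=np.array([-u[1],u[0]])
t=np.c_[(P[:,:2]-[.5635,.206])@np.c_[u,w],P[:,2]]*1000
for nm,lo,hi in (('J-',-60,-25),('J+',25,60),('G',68,130)):
    k=t[(t[:,0]>lo)&(t[:,0]<hi)&(abs(t[:,1])<40)&(t[:,2]>47)&(t[:,2]<70)]
    if len(k): print(nm,len(k),'along',np.percentile(k[:,0],[3,97]).round(1),'across',np.percentile(k[:,1],[2,98]).round(1))
goto(*grasp([.5635,.206,.045],97.3,0,0))
save('w5',p)
E
python3 m.py
```

```text
pen pts 9700 x max 98.5 centre y by x [(22, np.float64(0.5), np.float64(46.8)), (32, np.float64(0.3), np.float64(46.4)), (42, np.float64(0.4), np.float64(46.5)), (52, np.float64(0.5), np.float64(46.5)), (62, np.float64(0.5), np.float64(47.4))]
J- 153 along [-45.9 -36.1] across [-25.4  24.2]
J+ 224 along [38.1 47.7] across [-25.8  24.4]
G 1686 along [ 77.3 123.1] across [-26.5  24.7]
tcp [0.5633 0.1986 0.2401] rot [-1.8e+02  1.0e-01  9.7e+01] q [18.3 26.5 99.6 -0.1 54.  11.3] t 11.025 open 0.239 F [ 1.4  0.3 -0.9]
  shift [  7.5   1.1 141.1] twist [-0.   0.1 -0.3]
```

View pics/w5.png

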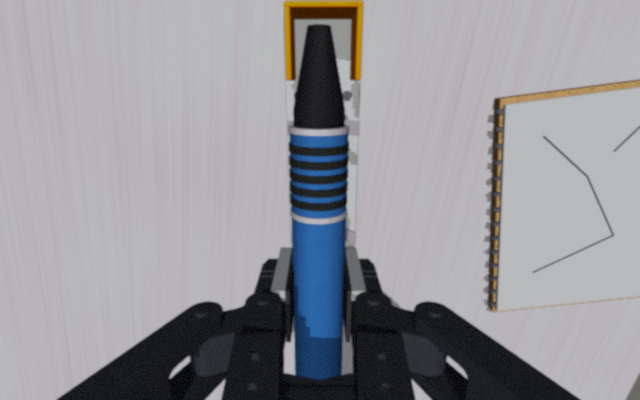

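Pen tip is at tool x = 98.5, so its origin sits 3 mm ahead of the tool; it is level and 57.5 mm below the TCP. The holder re-measures as (0.564, 0.207), so the target TCP is (0.564, 0.204, 0.0995). I'll go to just above the flares.

Request:
{"name": "carry_out", "arguments": {"plan": [{"grip": 1,"delta_pos": [5.3,1.4,50],"twist": [0,0,-0.3]},{"grip": 1,"delta_pos": [0,0,46],"twist": [0,0,0]},{"grip": 1,"delta_pos": [0,0,0],"twist": [0,0,0]}], "force": 70}}

```text
t: 11.4
tcp_pos: [0.5675, 0.2025, 0.1483]
eef_rot: [179.5, -0.0, 97.1]
force: [-0.2, -0.6, -1.4]
opening: 0.231
```

```bash
sed -i 's/grasp(\[.*$/[.564,.204,.0995],R.from_euler("xyz",[180,0,97.3],degrees=True))/; s/w5/w6/' m.py; python3 m.py
```

```text
pen pts 9683 x max 98.5 centre y by x [(22, np.float64(0.4), np.float64(46.8)), (32, np.float64(0.3), np.float64(46.6)), (42, np.float64(0.3), np.float64(46.6)), (52, np.float64(0.5), np.float64(46.6)), (62, np.float64(0.6), np.float64(47.4))]
J+ 1225 along [38.  48.2] across [-25.7  23.8]
G 2055 along [ 76.2 109.3] across [-26.7  24.7]Traceback (most recent call last):
  File "m.py", line 11, in <module>
    goto(*[.564,.204,.0995],R.from_euler("xyz",[180,0,97.3],degrees=True))
    ~~~~^^^^^^^^^^^^^^^^^^^^^^^^^^^^^^^^^^^^^^^^^^^^^^^^^^^^^^^^^^^^^^^^^^
TypeError: goto() takes from 2 to 3 positional arguments but 4 were given
```

```bash
cat > g.py <<'E'
from h import *
goto([.564,.204,.0995],R.from_euler("xyz",[180,0,97.3],degrees=True))
E
python3 g.py
```

```text
tcp [0.5689 0.203  0.1504] rot [ 1.793e+02 -1.000e-01  9.720e+01] q [ 1.850e+01  3.410e+01  1.013e+02 -1.000e-01  4.390e+01  1.150e+01] t 11.45 open 0.232 F [-0.1 -0.2 -0.5]
  shift [ 1.5 -5.4 50.8] twist [ 0.7 -0.1 -0.1]
```

Request:
{"name": "carry_out", "arguments": {"plan": [{"grip": 1,"delta_pos": [1.5,-5.4,0],"twist": [0.7,0,0]},{"grip": 1,"delta_pos": [0,0,0],"twist": [0,0,0]}]}}

```text
t: 11.7
tcp_pos: [0.5652, 0.2041, 0.155]
eef_rot: [179.7, -0.1, 97.1]
force: [-0.4, -0.0, -0.4]
opening: 0.233
```

```bash
python3 g.py
```

```text
tcp [0.5652 0.2041 0.155 ] rot [ 1.797e+02 -1.000e-01  9.710e+01] q [1.870e+01 3.360e+01 1.014e+02 1.000e-01 4.460e+01 1.150e+01] t 11.7 open 0.233 F [-0.4 -0.  -0.4]
  shift [-0.1 -1.5 55.5] twist [ 0.3 -0.1 -0.2]
```

Request:
{"name": "carry_out", "arguments": {"plan": [{"grip": 1,"delta_pos": [0,-1.4,14],"twist": [0.3,0,-0.2]},{"grip": 1,"delta_pos": [0,0,10],"twist": [0,0,0]},{"grip": 1,"delta_pos": [0,0,0],"twist": [0,0,0]}]}}

```text
t: 12.08
tcp_pos: [0.5646, 0.2044, 0.1316]
eef_rot: [179.8, -0.2, 97.3]
force: [-0.0, -0.6, -1.2]
opening: 0.235
```

```bash
python3 g.py
```

```text
tcp [0.5646 0.2044 0.1316] rot [179.8  -0.2  97.3] q [ 18.7  35.7 101.8   0.2  42.3  11.2] t 12.075 open 0.235 F [-0.  -0.6 -1.2]
  shift [-0.4 -0.7 32. ] twist [ 0.2 -0.2  0. ]
```

Aligned to within 1 mm. Now I'll press down in steps, watching the force.

Request:
{"name": "carry_out", "arguments": {"plan": [{"grip": 1,"delta_pos": [0,-0.6,8],"twist": [0,0,0]},{"grip": 1,"delta_pos": [0,0,8],"twist": [0,0,0]},{"grip": 1,"delta_pos": [0,0,7],"twist": [0,0,0]}]}}

```text
t: 12.45
tcp_pos: [0.5646, 0.2047, 0.1076]
eef_rot: [179.7, -0.2, 97.3]
force: [-0.8, -0.8, 4.1]
opening: 0.231
```

```bash
python3 g.py
```

```text
tcp [0.5646 0.2047 0.1076] rot [179.7  -0.2  97.3] q [ 18.7  37.9 102.    0.2  39.8  11.2] t 12.45 open 0.231 F [-0.8 -0.8  4.1]
  shift [-0.6 -0.7  8.1] twist [ 0.3 -0.2  0. ]
```

Request:
{"name": "carry_out", "arguments": {"plan": [{"grip": 1,"delta_pos": [0,0,5],"twist": [0,0,0]},{"grip": 1,"delta_pos": [0,0,5],"twist": [0,0,0]},{"grip": 1,"delta_pos": [0,0,2],"twist": [0,0,0]}]}}

```text
t: 12.82
tcp_pos: [0.5643, 0.2047, 0.0995]
eef_rot: [179.9, -0.2, 97.3]
force: [-8.6, -3.4, 25.8]
opening: 0.232
```

```bash
python3 g.py
```

```text
tcp [0.5643 0.2047 0.0995] rot [179.9  -0.2  97.3] q [ 18.7  38.7 102.    0.2  39.2  11.2] t 12.825 open 0.232 F [-8.6 -3.4 25.8]
  shift [-0.6 -0.4 -0. ] twist [ 0.1 -0.2  0. ]
```

Height is as computed for home, with force rising sharply to 26 N, so the pen is bottomed on the saddles. I'll release slowly, back off and check.

Request:
{"name": "carry_out", "arguments": {"plan": [{"grip": 1,"delta_pos": [0,0,1],"twist": [0,0,0]},{"grip": 1,"delta_pos": [0,0,0],"twist": [0,0,0]},{"grip": 0.1,"delta_pos": [0,0,0],"twist": [0,0,0]},{"grip": -0.4,"delta_pos": [0,0,0],"twist": [0,0,0]},{"grip": -0.4,"delta_pos": [0,0,0],"twist": [0,0,0]},{"grip": -0.4,"delta_pos": [0,0,-20],"twist": [0,0,0]},{"grip": -0.4,"delta_pos": [0,0,-45],"twist": [0,0,0]},{"grip": -0.4,"delta_pos": [0,0,-50],"twist": [0,0,0]}], "force": 70}}

```text
t: 13.82
tcp_pos: [0.5624, 0.2036, 0.2152]
eef_rot: [-179.7, -0.1, 97.3]
force: [0.4, 0.7, 0.5]
opening: 0.699
```

Request:
{"name": "carry_out", "arguments": {"plan": [{"grip": -0.4,"delta_pos": [-30,0,-40],"twist": [0,0,0]},{"grip": -0.4,"delta_pos": [0,0,0],"twist": [0,0,0]}]}}

```text
t: 14.08
tcp_pos: [0.5685, 0.1741, 0.2635]
eef_rot: [179.7, -0.2, 97.4]
force: [-0.7, -0.2, 0.1]
opening: 0.702
```

Run:
```python
from h import *
s=status.state(); print(s['t'],s['tcp_pos'],s['force'])
a=np.radians(97.3); u=np.array([np.cos(a),np.sin(a)]); w=np.array([-u[1],u[0]])
for n in ('wrist','side','scene'):
    p,d=grab(n); save(n+'9',p); P=cloud(campose(n,s),d); t=np.dstack([(P[...,:2]-[.564,.207])@np.c_[u,w],P[...,2:]])*1000
    b=masks(p)['blue']&(abs(t[...,0])<120)&(abs(t[...,1])<30); q=t[b]; k=(p.max(2)<60)&(abs(t[...,1])<20)&(t[...,0]>50)&(t[...,0]<115)&(t[...,2]>35); kk=t[k]
    print(n,len(q),'blue along',np.percentile(q[:,0],[1,99]).round(1),'across',np.percentile(q[:,1],[3,97]).round(1),'top',np.percentile(q[:,2],97).round(1),'tip',np.percentile(kk[:,0],98).round(1) if len(kk) else None)
    for x in (-60,-20,0,20,55):
        z=q[abs(q[:,0]-x)<6]
        if len(z): print('   ',x,np.percentile(z[:,2],95).round(1),end='')
    print()
    if n!='wrist':
        for st,m in blobs(masks(p)['red'],100): print('red',st,np.median(P[m&(d>0)],0).round(4))
```

```text
14.075 [0.56852913 0.17408333 0.26353617] [-0.72223543 -0.23600386  0.07213181]
wrist 3218 blue along [-70.   60.4] across [-9.2  8.5] top 53.6 tip 95.3
    -60 53.4    -20 53.3    0 53.4    20 53.3    55 53.6
side 256 blue along [-72.5  56.1] across [-3.6 12.9] top 53.0 tip 97.3
    -60 52.2    -20 52.9    0 52.4    20 53.0    55 53.0
red [387 233  49  27 405] [ 0.6124 -0.2012  0.0483]
scene 157 blue along [-69.7  25. ] across [-8.3  2.9] top 56.3 tip 96.2
    -60 56.0    -20 55.0    0 54.5    20 56.2
red [240 234  35  22 162] [ 0.622  -0.212   0.0505]
```

View pics/wrist9.png

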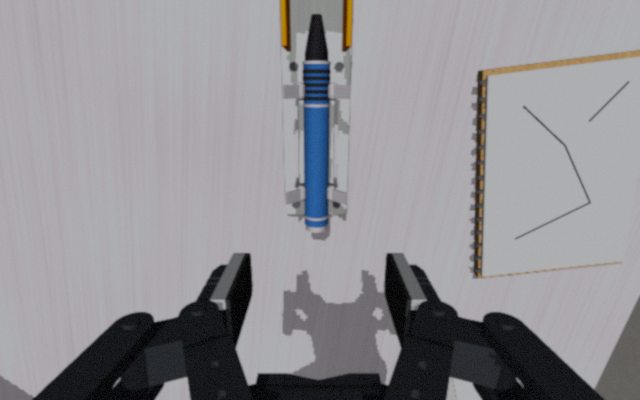

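The view shows the pen in both jaws with its needle inside the guard at (317,20) and the gripper clear. The barrel top is 53.3 mm all along (42+11 expected), the tip is at +95 mm, and red's image box has not moved. Handing in.

```bash
python3 -c "
from station import arm; print(arm.sign_off())"
```

```text
the job is handed in; nothing more can be done
None
```

I took the blue machine from its rest, turned it about 177°, pressed it into both jaws of the clip holder, released it and handed the job in at about 14 s. I used a 12° tilt for the pick to keep joint 6 within its range.

**Pressing:** the wrist force reached 26 N at the computed home height. I pressed 1 mm more and did not read the force again before releasing.

**Blue machine, after release (wrist view):**
- The barrel is level, with its top at 53.3–53.6 mm; home should give 53 mm.
- It lies within about 1 mm of the clip's axis sideways.
- The needle tip is at about +95 mm, inside the orange guard.
- The gripper was clear and the wrist force was near zero.

**Disagreements:**
- The side and scene cameras differed by a few mm: tip at 97.3 and 96.2 mm, and barrel top at 53.0 and 56.3 mm.
- The side and scene cameras saw only part of the barrel's width, so I relied on the wrist view for the sideways position.

**Red machine:** it is where it was, as its outline in both fixed cameras is unchanged to within a pixel. Its median depth point in the scene camera moved about 17 mm along the barrel. I put that down to the lit part changing, as the red mask was smaller there (162 pixels against 222).

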